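# Tap-centre a bud vase on the banding wheel

### The arm

A 6-joint arm with a two-finger parallel gripper is mounted at the origin on a cart in front of the work surface, level with it; the furniture and walls round the work are solid. World frame = base frame: x ahead of the robot, y to its left, z up, the work surface at z = 0. Lengths are in mm, angles in rad, forces in N, time in s.
With the tool pointing down it reaches from about 300 to 750 mm from the base axis. Payload 8.5 kg.
Tool frame: the origin (TCP) lies at the very end of the fingers, on their centre line; the grasp point (between the pads) lies 19 mm behind it (robot.grip_point_offset is the distance from the TCP to the grasp point, in mm); z points along the fingers, y is the line along which they close (so a half turn about z gives the same grasp; the last joint's range is limited). The gripper opens to 85 mm and grips with 20 to 120 N. Pads are 22 mm wide; open, the fingers measure 114 mm over their backs; the gripper's body (76 mm by 85 mm) begins 54 mm behind the grasp point. The pads swing forward as they close: fully open they stand 13 mm farther back than shut.
Start: joints at [-1.455, 0.381, 1.297, -0, 1.464, -0.215], TCP at [178.634, -520.164, 206.422] pointing down, gripper open.
Joint ranges: [-3.11, 3.11], [-0.89, 2.33], [0.22, 2.48], [-1.42, 4.56], [0.17, 2.85], [-2.88, 2.88]. Speed limits (rad/s): [2.39, 2.39, 3.14, 3.14, 3.14, 3.14].

### API

Orientations are given as a unit quaternion [x, y, z, w].
In Python, from plant import robot, vision gives the robot as it stands.
- The arm moves only by the tool servo_tool, never from a script. Its argument "rows" is a list of rows, each a list of 7 numbers: the turn, a rotation vector about the tool's x, y, z in degrees, then the shift along the tool's x, y, z in cm, then the opening, from -1 (shut) to 1 (fully open). In form: [[wx, wy, wz, x, y, z, claw], ...]. A call has 1 to 20 rows; each row is the pose to reach, as a shift and turn from the pose commanded when the call began, along the tool's axes at that moment; what a row does not reach only later rows make up. A row lasts 1/12 s, in which the tool goes at most 41.7 mm and 7.16 degrees, less where a joint would pass 70% of its speed; a pose out of reach is approached as far as the arm can. A call with a gripper value outside its range is refused whole. The fingers move at their own pace and stop on an object; the grip force is fixed at half the most. Time passes only in rows, so rows that repeat a pose let the fingers close. It gives the time, the measured TCP pose, the force, the opening and the grip force at its end, in the units of the state.
- robot.get_obs(): the state, without advancing time (a new reading comes with each control period).
- vision.camera(name): name is "scene" or "top"; returns a dict with "pixels" (400x640x3 uint8, red, green, blue), "z_map" (400x640 float32, mm along the optical axis (not along the pixel's ray), 0 where there is no reading), "intrinsics" (3x3 intrinsics, pixels), "k1" (the pictures are not rectified: a ray, as slopes to the right and down, at radius r is drawn at 1 + k1 r^2 times it, then the intrinsics apply), "R" (3x3) and "t" (3): a world point X has camera coordinates R X + t. Camera axes: x right, y down, z forward; pixel columns grow to the right and rows downward; lengths in mm; the calibration is good to about 2 mm. A picture is of the moment at which its call begins.
- robot.job_done(): hands the job in; it is judged then, once.
The state is a dict: "time": time; "qpos": joint angles; "qvel": joint speeds; "joint_torque": joint torques, N m; "eef_pos": TCP position; "ee_rot": TCP orientation; "force": force on the tool from outside, world axes, zero at the start; "moment": the same for the moment, N m; "opening": finger opening in mm; "gripper_force": force on a finger pad.
Only numpy, scipy, OpenCV 4.12 (cv2) and the standard library are available. Lean on these libraries where they do the work, as an engineer would, in place of code of your own. Each camera call takes 0.05 s, during which the arm holds its last target. There are 200 camera calls.

### The job

The clay bud vase stands off-centre on the banding wheel and is to get its painted lines. Without gripping, lifting or tipping it, nudge it with light taps of the fingertips low on its belly until, seen from above, the round belly lies wholly inside the innermost scribed ring, and let go of it. Then turn the wheel about half round, either way, with the fingertips on its rim to see that the vase runs true, and leave it standing centred and still, with the other things on the table where they were.

Things in the scene. Friction and masses are not known exactly. Their poses are not given: they have to be found in the camera images.
- vase: loose clay bud vase, 0.09 to 0.18 kg, 66 mm tall, round about its own upright z; origin: centre of its underside. Foot 42 mm across; belly 56 mm across at its widest, 21 mm above the foot; slim neck 15 mm across, 48 to 58 mm up; lip 21 mm. Pushed at the belly it slides (0.4 to 1.3 N); pushed at the neck it tips. At the start it stands 28 to 53 mm off the wheel's axis, to any side
- wheel_centre (a point): point on the banding wheel's axis in the top face of its head, 75 mm above the table. The wheel is fixed to the table: dark cast base 128 mm across, slim column, flat round aluminium head 170 mm across with a 10 mm thick rim. Three rings are scribed in the top face, 68, 102 and 136 mm across. The vase is centred when its axis is within 6 mm of this point
- wheel_head (a joint): angle of the wheel's head about its upright axis, rad, counter-clockwise from above; it turns several turns either way and stops where it is left. It takes 0.05 N m (0.7 N at the rim), e.g. a fingertip pressed down on the top face near the rim with some 3 to 10 N and moved along an arc round the axis
- wheel_mark (a point): small dark dimple, 9 mm across, in the head's top face close to the rim, 76.5 mm from the axis; it goes round with the head
- tape: bystander: roll of masking tape lying flat, 98 mm across, 25 mm high; origin at the centre of its underside
- pot: bystander: small lidded paint pot, 52 mm across, 52 mm high; origin at the centre of its underside
- sander: bystander: cork sanding block, 87x114x30 mm; origin at the centre of its underside
- brush: bystander: flat brush lying down, 18x220x16 mm, its length along its own y; origin at the centre of its underside
- pot_low: bystander: low lidded tub, 93 mm across, 45 mm high; origin at the centre of its underside
- pot_small: bystander: small white lidded pot, 58 mm across, 52 mm high; origin at the centre of its underside
- marker: bystander: marker pen lying down, 17x135x16 mm, its length along its own y; origin at the centre of its underside
There are look-alikes about, which are no part of the job. Of the things that look like the vase, the largest one is meant.

How it is judged:
By the outcome, as a careful person would: the job done as asked, in the order asked, and still so for the second after the job is handed in, with the robot touching nothing.
It also fails if it takes over 64 s, if anything falls off the work surface, if the arm or the gripper's body presses on something with over 40 N, if the wrist force passes 120 N, or if a joint passes its speed limit or range.

## Working session

There is one attempt and no reset: what is moved stays moved. The work goes in short steps, Python scripts to look and compute and a tool call to move; the robot and the scene stay as the last step left them, time stands still between calls to the robot, and variables do not carry over. Pictures are saved under pics/ and viewed, at most 10 in all, crops included, and the job is handed in when it is done.

Besides the shell and the picture viewer there is one more tool, called after "Emit:" as name(argument=value, ...) on one line, values as JSON. servo_tool: Moves the arm, as the interface text tells. Its arguments: {"type":"object","properties":{"rows":{"type":"array"}},"required":["rows"]}

```bash
mkdir -p pics; cat > h.py <<'E'
import numpy as np, cv2
from plant import robot, vision
def cam(n):
    return vision.camera(n)
def px2w(c,u,v,zplane=None):
    K=np.array(c["intrinsics"]);k=c["k1"];R=np.array(c["R"]);t=np.array(c["t"])
    d=np.array([(u-K[0,2])/K[0,0],(v-K[1,2])/K[1,1]]);s=d.copy()
    for _ in range(20): s=d/(1+k*(s@s))
    ray=R.T@np.array([s[0],s[1],1]);o=-R.T@t
    if zplane is None:
        z=c["z_map"][int(round(v)),int(round(u))]; return o+ray*z
    return o+ray*(zplane-o[2])/ray[2]
def w2px(c,X):
    K=np.array(c["intrinsics"]);p=np.array(c["R"])@np.array(X,float)+np.array(c["t"])
    s=p[:2]/p[2];s=s*(1+c["k1"]*(s@s));return K[0,0]*s[0]+K[0,2],K[1,1]*s[1]+K[1,2]
def save(c,name): cv2.imwrite("pics/"+name,cv2.cvtColor(c["pixels"],cv2.COLOR_RGB2BGR))
def cloud(c):
    K=np.array(c["intrinsics"]);v,u=np.mgrid[:400,:640]
    p=np.stack([u.ravel(),v.ravel()],1).astype(float)[:,None]
    s=cv2.undistortPoints(p,K,np.array([c["k1"],0,0,0.]),None)[:,0]
    z=c["z_map"].ravel()
    X=np.c_[s*z[:,None],z]-np.array(c["t"]); X=X@np.array(c["R"]); X[z==0]=np.nan
    return X.reshape(400,640,3)
E
python3 - <<'E'
from h import *
for n in("scene","top"):
    c=cam(n);save(c,n+"0.png");print(n,-np.array(c["R"]).T@np.array(c["t"]),c["k1"],np.round(c["R"],2).tolist(),c["intrinsics"])
o=robot.get_obs();print({k:np.round(o[k],3) for k in o})
E
```

```text
scene [ 319.7078836  -534.36090704  741.61702115] -0.015129179123574671 [[0.9, -0.44, 0.01], [-0.33, -0.7, -0.63], [0.29, 0.57, -0.77]] [[364.27272112   0.         318.58393936]
 [  0.         364.27272112 195.4920285 ]
 [  0.           0.           1.        ]]
top [ 487.26502209  -64.35763428 1176.94511677] -0.15197540096626524 [[-0.02, -1.0, -0.02], [-1.0, 0.02, -0.06], [0.06, 0.02, -1.0]] [[501.12039101   0.         318.7166774 ]
 [  0.         501.12039101 192.73217365]
 [  0.           0.           1.        ]]
{'time': np.float64(0.1), 'qpos': array([-1.455,  0.381,  1.298,  0.   ,  1.464, -0.215]), 'qvel': array([ 0.001, -0.001, -0.002,  0.001, -0.   ,  0.001]), 'joint_torque': array([ 4.0000e-03, -4.4922e+01, -2.3166e+01, -0.0000e+00,  4.0000e-03,
       -0.0000e+00]), 'eef_pos': array([ 178.609, -519.883,  205.869]), 'ee_rot': array([ 0.986,  0.165,  0.   , -0.001]), 'force': array([ 0.016, -0.601, -0.541]), 'moment': array([0.009, 0.038, 0.037]), 'gripper_force': np.float64(0.0), 'opening': np.float64(85.366)}
```

View pics/top0.png

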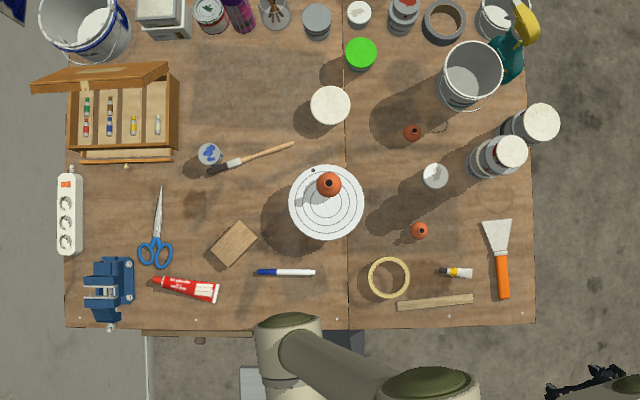

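View pics/scene0.png

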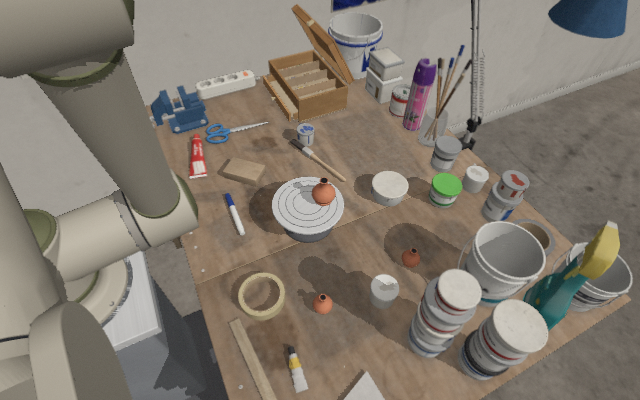

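The top view shows the wheel head at about (326,202), the vase on it at (329,184), and the mark at (313,170). The two smaller vases at (411,132) and (420,230) are look-alikes. Next I measure these from the depth map.

```bash
cat >> h.py <<'E'
from scipy.optimize import least_squares
def rim(c,seed=None):
    """wheel centre from the outline of head+vase region in depth (top cam)"""
    X=cloud(c); 
    m=(np.abs(X[...,2]-75)<8)&(np.hypot(X[...,0]-WC0[0],X[...,1]-WC0[1])<100)
    P=X[m]; return P
def vase(c,wc,zt=75.,r0=None):
    """fit vase axis from depth points: surface of revolution"""
    X=cloud(c).reshape(-1,3); d=np.hypot(X[:,0]-wc[0],X[:,1]-wc[1])
    P=X[(d<84)&(X[:,2]>zt+8)&(X[:,2]<zt+70)]
    pz=np.array([0,8,14,21,28,35,42,48,58,62,66]);pr=np.array([21,24,26.8,28,26.5,21,12,7.5,7.5,10.5,10.5])
    f=lambda q:np.clip(np.hypot(P[:,0]-q[0],P[:,1]-q[1])-np.interp(P[:,2]-zt,pz,pr),-8,8)
    q0=np.median(P[:,:2],0)
    return least_squares(f,q0,loss="soft_l1").x,len(P),P
E
python3 - <<'E'
from h import *
c=cam("top");X=cloud(c)
a=px2w(c,326,210,75);print("approx",a,X[215,326],X[230,326])
P=X.reshape(-1,3);d=np.hypot(P[:,0]-a[0],P[:,1]-a[1])
m=(d<100)&(P[:,2]>65)&(P[:,2]<82);Q=P[m];print("z",np.median(Q[:,2]),m.sum())
# outer edge
im=np.uint8(m.reshape(400,640)*255)
im=cv2.morphologyEx(im,cv2.MORPH_CLOSE,np.ones((25,25)))
cn=max(cv2.findContours(im,0,2)[0],key=cv2.contourArea)[:,0]
W=np.array([px2w(c,u,v,75)[:2] for u,v in cn])
r=least_squares(lambda q:np.hypot(W[:,0]-q[0],W[:,1]-q[1])-q[2],[a[0],a[1],85],loss="soft_l1");print("wheel",r.x,np.std(r.fun))
wc=r.x[:2]
for n in("top","scene"):
    cc=c if n=="top" else cam(n)
    v,k,PP=vase(cc,wc);print(n,"vase",v,k,v-wc)
g=cv2.cvtColor(c["pixels"],cv2.COLOR_RGB2BGR)[155:250,275:380];cv2.imwrite("pics/crop1.png",cv2.resize(g,None,fx=6,fy=6,interpolation=2))
# rings overlay check
s=cam("scene");g=cv2.cvtColor(s["pixels"],cv2.COLOR_RGB2BGR)
g=g[165:250,260:360];cv2.imwrite("pics/crop2.png",cv2.resize(g,None,fx=6,fy=6,interpolation=2))
print("mark",px2w(c,313,170,75)-[*wc,75])
E
```

```text
approx [517.92207742 -55.42477572  75.        ] [506.92108273 -55.2301071   75.6724891 ] [474.04231084 -54.64628707  77.11079123]
z 73.48638443333323 4036
wheel [535.55491334 -54.6072639   83.07154706] 0.9492888509544256
top vase [573.5244075  -61.57050607] 507 [37.96949416 -6.96324218]
scene vase [573.2726218  -60.98304452] 444 [37.71770846 -6.37578063]
mark [71.30459818 26.29500774  0.        ]
```

View pics/crop1.png

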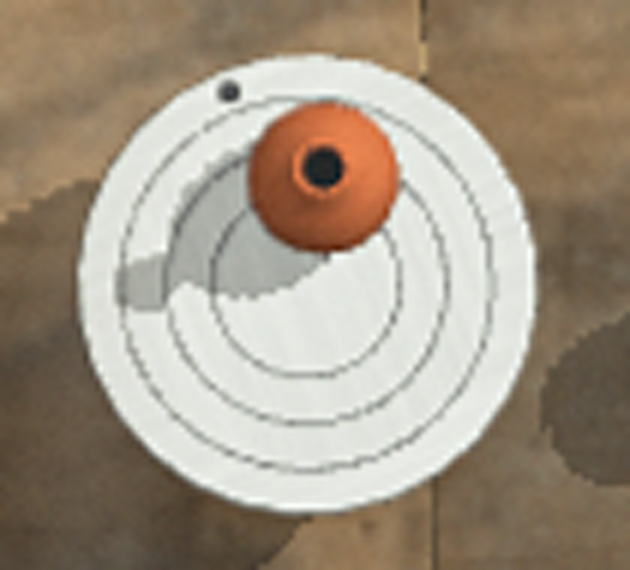

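The crop shows the rings centred at crop (307.7,281.7) and the vase belly spanning about (248–400, 100–252). The vase is about 38 mm off, toward +x. I'll refine the wheel centre from the scribed rings and plan the approach.

```bash
cat >> h.py <<'E'
from scipy.spatial.transform import Rotation as Ro
from scipy.ndimage import map_coordinates
def ringfit(c,q0,skip=None,z=75):
    g=cv2.cvtColor(c["pixels"],cv2.COLOR_RGB2GRAY).astype(float)
    hp=g-cv2.GaussianBlur(g,(0,0),2.5)
    th=np.linspace(0,2*np.pi,240,endpoint=False)
    def cost(q):
        s=[]
        for r in(34,51,68):
            P=np.c_[q[0]+r*np.cos(th),q[1]+r*np.sin(th)]
            if skip is not None: P=P[np.hypot(*(P-skip).T)>45]
            uv=np.array([w2px(c,[*p,z]) for p in P])
            s.append(np.clip(map_coordinates(hp,[uv[:,1],uv[:,0]],order=1),-30,10).mean())
        return np.mean(s)
    best=min((cost((q0[0]+a,q0[1]+b)),a,b) for a in np.arange(-3,3.1,.5) for b in np.arange(-3,3.1,.5))
    return np.array([q0[0]+best[1],q0[1]+best[2]]),best[0]
def plan(xyz,yaw):
    """shift (cm, tool axes) and wz (deg) from measured pose to world xyz, tool-x heading yaw deg"""
    o=robot.get_obs();R=Ro.from_quat(o["ee_rot"])
    sh=R.inv().apply(np.array(xyz)-o["eef_pos"])/10
    xt=R.apply([1,0,0]);cur=np.degrees(np.arctan2(xt[1],xt[0]))
    print("shift",np.round(sh,2),"wz",round(cur-yaw,1),"F",np.round(o["force"],1),"t",round(float(o["time"]),2))
E
python3 - <<'E'
from h import *
c=cam("top");s=cam("scene");wc=np.array([535.5,-54.6])
for n,cc in(("top",c),("scene",s)):
    v,k,P=vase(cc,wc);w,b=ringfit(cc,wc,v);print(n,"vase",v,"wheel",w,b,"off",v-w, "ztop",np.percentile(P[:,2],99))
wc=ringfit(c,wc,v)[0];d=v-wc;u=d/np.hypot(*d);yaw=np.degrees(np.arctan2(u[1],u[0]));print(u,yaw)
plan([*(wc+u*95),206],yaw)
E
```

```text
top vase [573.32470053 -61.67900571] wheel [536.  -54.6] -27.207666257803982 off [37.32470053 -7.07900571] ztop 143.24622726978168
scene vase [573.31384521 -61.29306963] wheel [536.  -53.6] -20.597931305368096 off [37.31384521 -7.69306963] ztop 143.2801630560394
[ 0.98429087 -0.1765545 ] -10.169133134164591
shift [ 5.722e+01 -2.780e+01  4.000e-02] wz 29.1 F [ 0.9  0.2 -0.1] t 0.35
```

Emit:
servo_tool(rows=[[0,0,29.1,57.2,-27.8,0,-1],[0,0,29.1,57.2,-27.8,0,-1],[0,0,29.1,57.2,-27.8,0,-1],[0,0,29.1,57.2,-27.8,0,-1],[0,0,29.1,57.2,-27.8,0,-1],[0,0,29.1,57.2,-27.8,0,-1],[0,0,29.1,57.2,-27.8,0,-1],[0,0,29.1,57.2,-27.8,0,-1],[0,0,29.1,57.2,-27.8,0,-1],[0,0,29.1,57.2,-27.8,0,-1],[0,0,29.1,57.2,-27.8,0,-1],[0,0,29.1,57.2,-27.8,0,-1],[0,0,29.1,57.2,-27.8,0,-1],[0,0,29.1,57.2,-27.8,0,-1],[0,0,29.1,57.2,-27.8,0,-1],[0,0,29.1,57.2,-27.8,0,-1],[0,0,29.1,57.2,-27.8,0,-1],[0,0,29.1,57.2,-27.8,0,-1],[0,0,29.1,57.2,-27.8,0,-1],[0,0,29.1,57.2,-27.8,0,-1]])

```text
time: 2.02
eef_pos: [628.7, -72.5, 206.6]
ee_rot: [0.996, -0.089, -0.0, 0.0]
force: [0.2, -0.1, -0.4]
opening: 0.1
gripper_force: 0.0
```

```bash
python3 - <<'E'
from h import *
wc=np.array([536,-54.3]);u=np.array([.981,-.193])
print(robot.get_obs()["eef_pos"],robot.get_obs()["opening"])
plan([*(wc+u*95),87],-11.1)
E
```

```text
[628.72586561 -72.48768056 206.63053235] 0.12713800782486365
shift [ 0.05  0.   11.96] wz 0.9 F [ 0.2 -0.1 -0.4] t 2.02
```

Emit:
servo_tool(rows=[[0,0,1,0,0,3.5,-1],[0,0,1,0,0,7,-1],[0,0,1,0,0,10,-1],[0,0,1,0,0,12,-1],[0,0,1,0,0,12,-1],[0,0,1,0,0,12,-1]])

```text
time: 2.52
eef_pos: [628.9, -72.3, 86.7]
ee_rot: [0.995, -0.098, -0.0, -0.0]
force: [0.0, -0.4, 1.9]
opening: 0.0
gripper_force: 0.0
```

```bash
python3 - <<'E'
from h import *
wc=np.array([536,-54.3]);u=np.array([.981,-.193])
for n in("scene","top"):
    c=cam(n);X=cloud(c);g=cv2.cvtColor(c["pixels"],cv2.COLOR_RGB2BGR)
    a,b=(130,300) if n=="scene" else (140,250)
    l,r=(240,420) if n=="scene" else (260,400)
    cv2.imwrite(f"pics/{n}2.png",cv2.resize(g[a:b,l:r],None,fx=4,fy=4,interpolation=2))
    try: print(vase(c,wc)[:2])
    except Exception as e: print(e)
print(robot.get_obs()["eef_pos"])
plan([*(wc+u*43),87],-11.1)
E
```

```text
(array([573.15890839, -61.06728122]), 450)
(array([594.23925618, -69.32177302]), 140)
[630.08157923 -72.26533647  88.56700918]
shift [-5.28  0.06  0.14] wz -0.1 F [-0.6 -0.1  1.1] t 2.62
```

View pics/scene2.png

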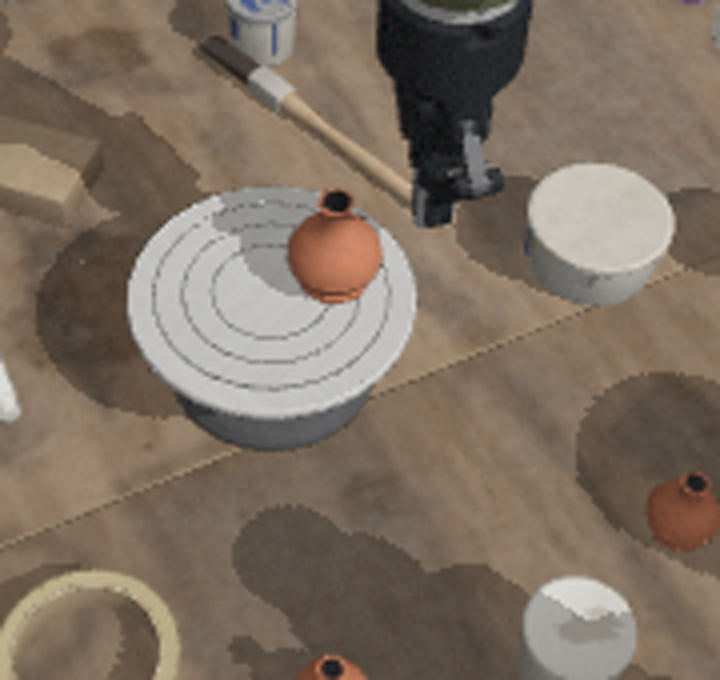

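The scene crop shows the fingers beside the wheel at crop (435,205), with clearance to the vase at (335,250). The vase hasn't moved.

Emit:
servo_tool(rows=[[0,0,0,-0.5,0,0,-1],[0,0,0,-1.0,0,0,-1],[0,0,0,-1.3,0,0,-1],[0,0,0,-1.5,0,0,-1],[0,0,0,-1.7,0,0,-1],[0,0,0,-1.9,0,0,-1],[0,0,0,-2.1,0,0,-1],[0,0,0,-2.3,0,0,-1],[0,0,0,-2.5,0,0,-1],[0,0,0,-2.7,0,0,-1],[0,0,0,-2.9,0,0,-1],[0,0,0,-3.1,0,0,-1],[0,0,0,-3.25,0,0,-1],[0,0,0,-3.4,0,0,-1],[0,0,0,-3.5,0,0,-1],[0,0,0,-3.5,0,0,-1]])

```text
time: 3.95
eef_pos: [594.9, -64.7, 86.5]
ee_rot: [0.995, -0.097, 0.0, -0.0]
force: [0.7, 0.2, 0.5]
opening: 0.2
gripper_force: 0.4
```

```bash
cat > st.py <<'E'
from h import *
wc=np.array([536,-54.2]);u=np.array([.981,-.193])
c=cam("scene");v,k,P=vase(c,wc);d=v-wc
print("off",d,"along u",d@u,"across",d@[.193,.981],k,"ztop",np.percentile(P[:,2],99))
p=robot.get_obs()["eef_pos"];print("tcp",p,"tcp-vase along u",(p[:2]-v)@u)
plan([*(wc+u*39),87],-11.1)
E
python3 st.py
```

```text
off [31.7728103  -6.11431017] along u 32.349188772056664 across 0.1340141081519013 507 ztop 143.5443476234266
tcp [594.96543723 -64.6681868   86.47152571] tcp-vase along u 27.51626520227549
shift [-2.09  0.11 -0.05] wz -0.0 F [1.6 0.  1. ] t 4.0
```

Emit:
servo_tool(rows=[[0,0,0,-0.15,0,0,-1],[0,0,0,-0.3,0,0,-1],[0,0,0,-0.45,0,0,-1],[0,0,0,-0.6,0,0,-1],[0,0,0,-0.75,0,0,-1],[0,0,0,-0.9,0,0,-1],[0,0,0,-1.05,0,0,-1],[0,0,0,-1.2,0,0,-1],[0,0,0,-1.35,0,0,-1],[0,0,0,-1.5,0,0,-1],[0,0,0,-1.6,0,0,-1],[0,0,0,-1.6,0,0,-1]])

```text
time: 5.0
eef_pos: [579.1, -61.5, 86.4]
ee_rot: [0.995, -0.097, -0.0, -0.0]
force: [0.2, -0.8, 0.1]
opening: 0.0
gripper_force: 0.4
```

```bash
python3 st.py
```

```text
off [15.93778973 -3.31880537] along u 16.27550115825798 across -0.1797546486302326 509 ztop 143.50991043055726
tcp [579.06577189 -61.52916954  86.37255127] tcp-vase along u 27.38655078317314
shift [-0.47  0.11 -0.06] wz -0.0 F [ 0.9 -0.4  0.2] t 5.05
```

Emit:
servo_tool(rows=[[0,0,0,-0.15,0,0,-1],[0,0,0,-0.3,0,0,-1],[0,0,0,-0.45,0,0,-1],[0,0,0,-0.6,0,0,-1],[0,0,0,-0.75,0,0,-1],[0,0,0,-0.9,0,0,-1],[0,0,0,-1.05,0,0,-1],[0,0,0,-1.2,0,0,-1],[0,0,0,-1.35,0,0,-1],[0,0,0,-1.45,0,0,-1],[0,0,0,-1.55,0,0,-1],[0,0,0,-1.6,0,0,-1],[0,0,0,-1.6,0,0,-1]])

```text
time: 6.13
eef_pos: [563.5, -58.5, 86.4]
ee_rot: [0.995, -0.097, -0.0, -0.0]
force: [1.6, -0.2, -0.1]
opening: -0.1
gripper_force: 0.5
```

```bash
python3 st.py
```

```text
off [ 0.40187995 -0.61282623] along u 0.5125196970661955 across -0.5236197039815491 507 ztop 143.87472831320227
tcp [563.47840109 -58.48245505  86.36914249] tcp-vase along u 27.27030559679258
shift [ 1.12  0.11 -0.06] wz -0.0 F [ 0.4 -0.5  1. ] t 6.18
```

```bash
python3 - <<'E'
from h import *
c=cam("scene");g=cv2.cvtColor(c["pixels"],cv2.COLOR_RGB2BGR)[130:240,260:370]
cv2.imwrite("pics/s3.png",cv2.resize(g,None,fx=5,fy=5,interpolation=2))
o=robot.get_obs()
print([ (np.array(w2px(c,o["eef_pos"]+[0,0,h]))-[260,130])*5 for h in(0,30)])
E
```

```text
[array([293.72301584, 333.99102159]), array([294.55616517, 291.99815964])]
```

View pics/s3.png

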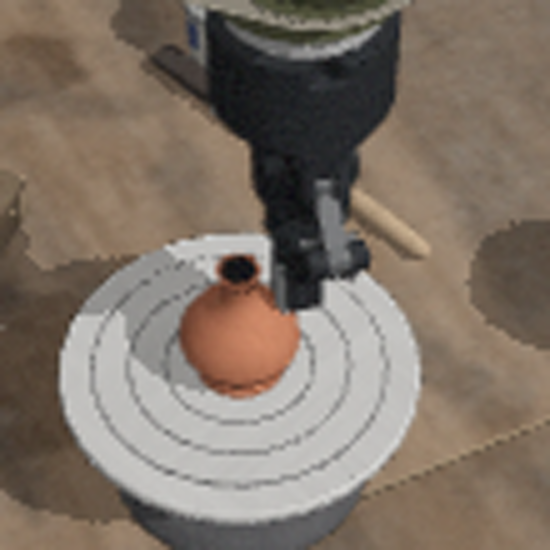

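The crop shows the vase centred in the ring, with the fingertips touching its belly on the far side; the tip bottom is at about (300,308). That is higher than the projected TCP, so I'll measure the real fingertip from depth.

```bash
python3 - <<'E'
from h import *
c=cam("scene");X=cloud(c);o=robot.get_obs();R=Ro.from_quat(o["ee_rot"])
for v in range(178,194,2):
    print(v,[tuple(np.round(R.inv().apply(X[v,u]-o["eef_pos"]),0).astype(int)) if X[v,u,0]==X[v,u,0] else None for u in range(312,337,3)])
E
```

```text
178 [(np.int64(2), np.int64(-71), np.int64(11)), (np.int64(-11), np.int64(8), np.int64(-76)), (np.int64(-6), np.int64(13), np.int64(-80)), (np.int64(-8), np.int64(43), np.int64(-113)), (np.int64(-4), np.int64(51), np.int64(-120)), (np.int64(1), np.int64(52), np.int64(-120)), (np.int64(8), np.int64(51), np.int64(-118)), (np.int64(75), np.int64(-122), np.int64(86)), (np.int64(83), np.int64(-120), np.int64(86))]
180 [(np.int64(0), np.int64(-63), np.int64(10)), (np.int64(-12), np.int64(9), np.int64(-71)), (np.int64(-7), np.int64(17), np.int64(-78)), (np.int64(-12), np.int64(54), np.int64(-120)), (np.int64(-6), np.int64(56), np.int64(-120)), (np.int64(0), np.int64(57), np.int64(-120)), (np.int64(6), np.int64(57), np.int64(-118)), (np.int64(12), np.int64(59), np.int64(-119)), (np.int64(80), np.int64(-111), np.int64(84))]
182 [(np.int64(-1), np.int64(-57), np.int64(10)), (np.int64(-12), np.int64(9), np.int64(-64)), (np.int64(-12), np.int64(33), np.int64(-91)), (np.int64(-12), np.int64(55), np.int64(-115)), (np.int64(-7), np.int64(59), np.int64(-118)), (np.int64(-1), np.int64(61), np.int64(-
[... 1493 characters left out ...]
nt64(14), np.int64(-42)), (np.int64(1), np.int64(12), np.int64(-38)), (np.int64(11), np.int64(5), np.int64(-28)), (np.int64(27), np.int64(-23), np.int64(9)), (np.int64(34), np.int64(-23), np.int64(12)), (np.int64(41), np.int64(-21), np.int64(11)), (np.int64(48), np.int64(-19), np.int64(12))]
192 [(np.int64(-18), np.int64(9), np.int64(-33)), (np.int64(-11), np.int64(7), np.int64(-29)), (np.int64(-4), np.int64(6), np.int64(-25)), (np.int64(11), np.int64(-21), np.int64(10)), (np.int64(19), np.int64(-20), np.int64(11)), (np.int64(26), np.int64(-19), np.int64(12)), (np.int64(32), np.int64(-15), np.int64(9)), (np.int64(39), np.int64(-14), np.int64(11)), (np.int64(47), np.int64(-14), np.int64(12))]
```

The real fingertips end about 20 mm above the reported TCP. The vase is centred to within 1 mm. I'll back off gently to the rim and re-measure there.

Emit:
servo_tool(rows=[[0,0,0,0.2,0,0,-1],[0,0,0,0.6,0,0,-1],[0,0,0,1.2,0,0,-1],[0,0,0,2.2,0,0,-1],[0,0,0,3.2,0,0,-1],[0,0,0,4.2,0,0,-1],[0,0,0,4.8,0,0,-1],[0,0,0,4.9,0,0,-1],[0,0,0,4.9,0,0,-1]])

```text
time: 7.03
eef_pos: [611.7, -68.0, 86.1]
ee_rot: [0.995, -0.097, -0.0, -0.0]
force: [0.9, 0.3, 0.0]
opening: 0.1
gripper_force: 0.0
```

```bash
python3 - <<'E'
from h import *
wc=np.array([536,-54.2]);o=robot.get_obs();R=Ro.from_quat(o["ee_rot"])
for n in("scene","top"):
    c=cam(n);v,k,P=vase(c,wc);print(n,v-wc,k)
    if n=="scene":
        Q=R.inv().apply(cloud(c).reshape(-1,3)-o["eef_pos"]);print("tcp",o["eef_pos"],"r",np.hypot(*(o["eef_pos"][:2]-wc)))
        m=(np.abs(Q[:,0])<16)&(np.abs(Q[:,1])<20)&(Q[:,2]<8)&(Q[:,2]>-70);F=Q[m]
        for a in range(-70,8,6):
            G=F[(F[:,2]>=a)&(F[:,2]<a+6)]
            if len(G):print(a,len(G),G.min(0).round(),G.max(0).round())
        g=cv2.cvtColor(c["pixels"],cv2.COLOR_RGB2BGR)[110:240,260:390]
        for h in(0,20): cv2.circle(g,tuple(int(round(x)) for x in np.array(w2px(c,o["eef_pos"]+[0,0,h]))-[260,110]),0,(0,0,255) if h==0 else (0,255,0),-1)
        cv2.imwrite("pics/s4.png",cv2.resize(g,None,fx=4,fy=4,interpolation=0))
E
```

```text
scene [ 0.27878694 -0.52526649] 521
tcp [611.73484278 -67.99189908  86.11321155] r 76.98040589064681
-70 6 [-13.  -9. -69.] [-10.  12. -66.]
-64 2 [-11.   1. -59.] [-10.   7. -58.]
-58 9 [-11.  -6. -58.] [ -7.  13. -52.]
-52 19 [-11.  -7. -52.] [  7.  15. -46.]
-46 17 [-11.  -5. -46.] [  5.  15. -40.]
-40 20 [-11.  -3. -40.] [ 11.  14. -34.]
-34 8 [-11.  -1. -34.] [ 10.  11. -28.]
-28 2 [ -8.   6. -27.] [ -6.   7. -26.]
top [23.96391356 -8.70391814] 14
```

View pics/s4.png

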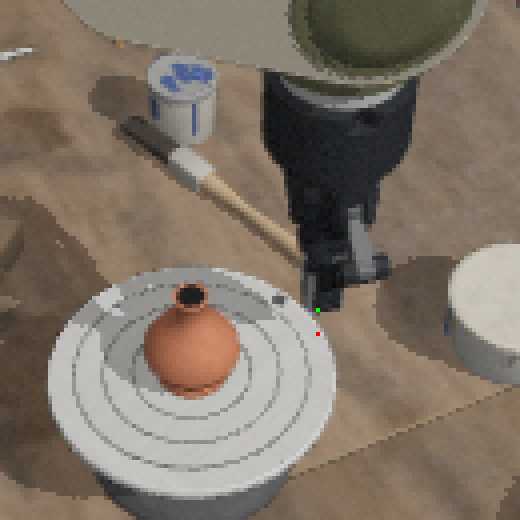

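The crop shows the vase centred in the ring at (190,350). The real fingertip is at (320,308), about 21 mm behind the nominal TCP, so contact with the head should come at a reported z of about 54.

Emit:
servo_tool(rows=[[0,0,0,-0.4,0,0.8,-1],[0,0,0,-0.4,0,1.6,-1],[0,0,0,-0.4,0,2.2,-1],[0,0,0,-0.4,0,2.4,-1],[0,0,0,-0.4,0,2.5,-1],[0,0,0,-0.4,0,2.6,-1],[0,0,0,-0.4,0,2.7,-1],[0,0,0,-0.4,0,2.7,-1]])

```text
time: 7.8
eef_pos: [607.8, -67.2, 59.4]
ee_rot: [0.995, -0.097, 0.0, 0.0]
force: [0.4, -0.6, 0.2]
opening: 0.2
gripper_force: 0.0
```

Emit:
servo_tool(rows=[[0,0,0,0,0,0.1,-1],[0,0,0,0,0,0.2,-1],[0,0,0,0,0,0.3,-1],[0,0,0,0,0,0.3,-1]])

```text
time: 8.13
eef_pos: [607.7, -67.2, 56.2]
ee_rot: [0.995, -0.097, -0.0, -0.0]
force: [0.5, -0.7, -0.3]
opening: 0.1
gripper_force: 0.0
```

Emit:
servo_tool(rows=[[0,0,0,0,0,0.1,-1],[0,0,0,0,0,0.2,-1],[0,0,0,0,0,0.2,-1]])

```text
time: 8.38
eef_pos: [607.6, -67.2, 54.2]
ee_rot: [0.995, -0.097, -0.0, -0.0]
force: [0.1, -0.6, -0.4]
opening: 0.2
gripper_force: 0.0
```

Emit:
servo_tool(rows=[[0,0,0,0,0,0.1,-1],[0,0,0,0,0,0.1,-1]])

```text
time: 8.55
eef_pos: [607.7, -67.2, 53.3]
ee_rot: [0.995, -0.097, -0.0, -0.0]
force: [0.3, -0.2, -0.5]
opening: 0.2
gripper_force: 0.0
```

Emit:
servo_tool(rows=[[0,0,0,0,0,0.1,-1],[0,0,0,0,0,0.1,-1]])

```text
time: 8.72
eef_pos: [607.7, -67.2, 52.3]
ee_rot: [0.995, -0.097, -0.0, -0.0]
force: [-0.3, 0.5, 0.4]
opening: 0.2
gripper_force: 0.0
```

Emit:
servo_tool(rows=[[0,0,0,0,0,0.1,-1],[0,0,0,0,0,0.1,-1]])

```text
time: 8.88
eef_pos: [607.7, -67.2, 51.3]
ee_rot: [0.995, -0.097, -0.0, -0.0]
force: [0.4, 0.9, -0.3]
opening: -0.1
gripper_force: 0.0
```

Emit:
servo_tool(rows=[[0,0,0,0,0,0.1,-1],[0,0,0,0,0,0.1,-1]])

```text
time: 9.05
eef_pos: [607.7, -67.2, 50.2]
ee_rot: [0.995, -0.097, -0.0, -0.0]
force: [-0.3, 0.0, 0.0]
opening: -0.1
gripper_force: 0.0
```

Emit:
servo_tool(rows=[[0,0,0,0,0,0.1,-1],[0,0,0,0,0,0.1,-1]])

```text
time: 9.22
eef_pos: [607.8, -67.2, 50.2]
ee_rot: [0.995, -0.097, 0.0, 0.0]
force: [-2.7, 0.5, 6.6]
opening: 0.1
gripper_force: 3.1
```

Contact gives 6.6 N at about 1 mm of overlap. Now the first eighth turn, counter-clockwise, along an arc of radius 73 mm.

Emit:
servo_tool(rows=[[0,0,0,0,-0.13,0,-1],[0,0,0,-0.01,-0.32,0,-1],[0,0,0,-0.02,-0.57,0,-1],[0,0,0,-0.05,-0.89,0,-1],[0,0,0,-0.11,-1.27,0,-1],[0,0,0,-0.19,-1.64,0,-1],[0,0,0,-0.28,-2.01,0,-1],[0,0,0,-0.4,-2.37,0,-1],[0,0,0,-0.53,-2.73,0,-1],[0,0,0,-0.68,-3.08,0,-1],[0,0,0,-0.85,-3.42,0,-1],[0,0,0,-1.04,-3.75,0,-1],[0,0,0,-1.25,-4.08,0,-1],[0,0,0,-1.47,-4.39,0,-1],[0,0,0,-1.71,-4.69,0,-1],[0,0,0,-1.92,-4.93,0,-1],[0,0,0,-2.05,-5.06,0,-1],[0,0,0,-2.14,-5.15,0,-1],[0,0,0,-2.14,-5.15,0,-1]])

```text
time: 10.8
eef_pos: [597.2, -12.4, 50.1]
ee_rot: [0.995, -0.097, 0.001, 0.0]
force: [0.2, -0.0, 5.7]
opening: -0.2
gripper_force: 3.0
```

```bash
cat > mk.py <<'E'
from h import *
wc=np.array([536,-54.2])
for n in("scene","top"):
    c=cam(n);v,k,P=vase(c,wc)
    g=cv2.cvtColor(c["pixels"],cv2.COLOR_RGB2GRAY).astype(float)
    th=np.arange(0,360,1.);q=[]
    for t in np.radians(th):
        uv=[w2px(c,[wc[0]+r*np.cos(t),wc[1]+r*np.sin(t),75]) for r in(74.5,76.5,78.5)]
        q.append(np.mean([map_coordinates(g,[[y],[x]],order=1)[0] for x,y in uv]))
    q=np.array(q);i=np.argsort(q)[:14]
    print(n,"vase off",v-wc,k,"dark bearings",sorted(th[i].astype(int)),q[i].max().round())
o=robot.get_obs();d=o["eef_pos"][:2]-wc;print("tcp r",np.hypot(*d),"bearing",np.degrees(np.arctan2(d[1],d[0])),o["eef_pos"],o["force"].round(1))
E
python3 mk.py
```

```text
scene vase off [ 0.78192647 -0.34705155] 581 dark bearings [np.int64(29), np.int64(30), np.int64(31), np.int64(32), np.int64(33), np.int64(34), np.int64(35), np.int64(36), np.int64(37), np.int64(38), np.int64(39), np.int64(62), np.int64(63), np.int64(64)] 76.0
top vase off [ -2.47583072 -15.67653344] 248 dark bearings [np.int64(6), np.int64(57), np.int64(58), np.int64(59), np.int64(60), np.int64(61), np.int64(62), np.int64(63), np.int64(64), np.int64(337), np.int64(338), np.int64(339), np.int64(340), np.int64(341)] 87.0
tcp r 74.19563252430403 bearing 34.302997567021976 [597.29069795 -12.38562173  50.19154832] [0.  0.6 6.3]
```

The mark went from 20° to about 63° and the vase is still centred. Next eighth.

Emit:
servo_tool(rows=[[0,0,0,-0.09,-0.09,0,-1],[0,0,0,-0.23,-0.22,0,-1],[0,0,0,-0.42,-0.38,0,-1],[0,0,0,-0.67,-0.57,0,-1],[0,0,0,-0.97,-0.8,0,-1],[0,0,0,-1.29,-1.0,0,-1],[0,0,0,-1.62,-1.18,0,-1],[0,0,0,-1.96,-1.35,0,-1],[0,0,0,-2.31,-1.5,0,-1],[0,0,0,-2.66,-1.63,0,-1],[0,0,0,-3.02,-1.74,0,-1],[0,0,0,-3.39,-1.83,0,-1],[0,0,0,-3.76,-1.91,0,-1],[0,0,0,-4.14,-1.97,0,-1],[0,0,0,-4.52,-2.01,0,-1],[0,0,0,-4.84,-2.03,0,-1],[0,0,0,-5.03,-2.04,0,-1],[0,0,0,-5.15,-2.04,0,-1],[0,0,0,-5.15,-2.04,0,-1]])

```text
time: 12.48
eef_pos: [550.6, 17.5, 50.1]
ee_rot: [0.995, -0.097, 0.001, 0.0]
force: [-0.8, -0.2, 7.4]
opening: -0.1
gripper_force: 3.4
```

```bash
python3 mk.py
```

```text
scene vase off [0.84773863 0.19749785] 560 dark bearings [np.int64(71), np.int64(72), np.int64(73), np.int64(74), np.int64(75), np.int64(76), np.int64(77), np.int64(78), np.int64(79), np.int64(80), np.int64(81), np.int64(82), np.int64(83), np.int64(106)] 86.0
top vase off [ 1.14986781 -0.6108816 ] 361 dark bearings [np.int64(27), np.int64(28), np.int64(98), np.int64(99), np.int64(100), np.int64(101), np.int64(102), np.int64(103), np.int64(104), np.int64(105), np.int64(106), np.int64(107), np.int64(108), np.int64(109)] 112.0
tcp r 73.18875832849005 bearing 78.48066822356627 [550.61568912  17.51454509  50.13430604] [ 0.3 -0.1  6.5]
```

Emit:
servo_tool(rows=[[0,0,0,-0.13,0,0,-1],[0,0,0,-0.32,0.01,0,-1],[0,0,0,-0.57,0.02,0,-1],[0,0,0,-0.89,0.05,0,-1],[0,0,0,-1.27,0.11,0,-1],[0,0,0,-1.64,0.19,0,-1],[0,0,0,-2.01,0.28,0,-1],[0,0,0,-2.37,0.4,0,-1],[0,0,0,-2.73,0.53,0,-1],[0,0,0,-3.08,0.68,0,-1],[0,0,0,-3.42,0.85,0,-1],[0,0,0,-3.75,1.04,0,-1],[0,0,0,-4.08,1.25,0,-1],[0,0,0,-4.39,1.47,0,-1],[0,0,0,-4.69,1.71,0,-1],[0,0,0,-4.93,1.92,0,-1],[0,0,0,-5.06,2.05,0,-1],[0,0,0,-5.15,2.14,0,-1],[0,0,0,-5.15,2.14,0,-1]])

```text
time: 14.17
eef_pos: [496.0, 6.3, 50.1]
ee_rot: [0.995, -0.097, 0.001, 0.0]
force: [-0.5, -0.3, 7.4]
opening: 0.1
gripper_force: 3.8
```

```bash
python3 mk.py
```

```text
scene vase off [0.78859595 0.65654374] 546 dark bearings [np.int64(102), np.int64(103), np.int64(104), np.int64(113), np.int64(114), np.int64(115), np.int64(116), np.int64(117), np.int64(118), np.int64(119), np.int64(120), np.int64(121), np.int64(122), np.int64(123)] 48.0
top vase off [0.56212201 0.30594848] 308 dark bearings [np.int64(151), np.int64(152), np.int64(153), np.int64(154), np.int64(173), np.int64(174), np.int64(175), np.int64(176), np.int64(177), np.int64(178), np.int64(179), np.int64(180), np.int64(181), np.int64(182)] 112.0
tcp r 72.57111401405275 bearing 123.45979495483203 [495.98779269   6.34411495  50.11706698] [-0.2 -0.3  7.8]
```

Emit:
servo_tool(rows=[[0,0,0,-0.09,0.09,0,-1],[0,0,0,-0.22,0.23,0,-1],[0,0,0,-0.39,0.42,0,-1],[0,0,0,-0.59,0.67,0,-1],[0,0,0,-0.82,0.97,0,-1],[0,0,0,-1.03,1.29,0,-1],[0,0,0,-1.22,1.62,0,-1],[0,0,0,-1.4,1.96,0,-1],[0,0,0,-1.56,2.31,0,-1],[0,0,0,-1.7,2.66,0,-1],[0,0,0,-1.82,3.02,0,-1],[0,0,0,-1.92,3.39,0,-1],[0,0,0,-2.0,3.76,0,-1],[0,0,0,-2.06,4.14,0,-1],[0,0,0,-2.11,4.52,0,-1],[0,0,0,-2.13,4.9,0,-1],[0,0,0,-2.13,5.28,0,-1],[0,0,0,-2.13,5.47,0,-1],[0,0,0,-2.12,5.54,0,-1],[0,0,0,-2.12,5.54,0,-1]])

```text
time: 15.93
eef_pos: [464.6, -44.1, 50.1]
ee_rot: [0.995, -0.097, 0.001, 0.0]
force: [-1.1, 0.5, 7.6]
opening: 0.3
gripper_force: 4.0
```

Emit:
servo_tool(rows=[[0,0,0,0,0,-0.2,-1],[0,0,0,0,0,-0.6,-1],[0,0,0,-0.5,0,-2,-1],[0,0,0,-1.5,0,-5,-1],[0,0,0,-3,0,-8,-1],[0,0,0,-5,0,-12,-1],[0,0,0,-8,0,-16,-1],[0,0,0,-10,0,-18,-1],[0,0,0,-10,0,-18,-1],[0,0,0,-10,0,-18,-1]])

```text
time: 16.77
eef_pos: [365.6, -24.4, 230.8]
ee_rot: [0.995, -0.097, 0.002, 0.001]
force: [0.4, 0.7, -1.5]
opening: 0.1
gripper_force: 0.0
```

```bash
python3 mk.py; python3 - <<'E'
from h import *
wc=np.array([536,-54.2])
for n in("scene","top"):
    c=cam(n);v=vase(c,wc)[0];w,b=ringfit(c,wc,None);print(n,v-w,w,b)
save(c,"final.png")
s=cam("scene");save(s,"finals.png")
E
```

```text
scene vase off [0.13562984 0.91731887] 455 dark bearings [np.int64(114), np.int64(115), np.int64(116), np.int64(117), np.int64(118), np.int64(121), np.int64(122), np.int64(123), np.int64(193), np.int64(194), np.int64(195), np.int64(196), np.int64(197), np.int64(198)] 145.0
top vase off [0.32134833 0.39722421] 507 dark bearings [np.int64(114), np.int64(118), np.int64(119), np.int64(120), np.int64(121), np.int64(122), np.int64(123), np.int64(124), np.int64(125), np.int64(194), np.int64(195), np.int64(196), np.int64(197), np.int64(198)] 164.0
tcp r 172.7605145562295 bearing 170.09563674197247 [365.81426836 -24.48447989 228.7509642 ] [-0.9 -0.9 -0. ]
scene [-0.14799558  0.28568986] [536.5 -53.7] -17.422467351275344
top [0.35830401 0.99251653] [536.  -54.7] -22.557922865551447
```

View pics/final.png

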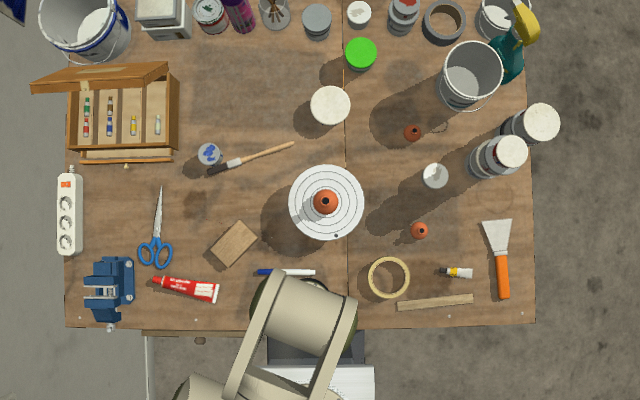

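View pics/finals.png

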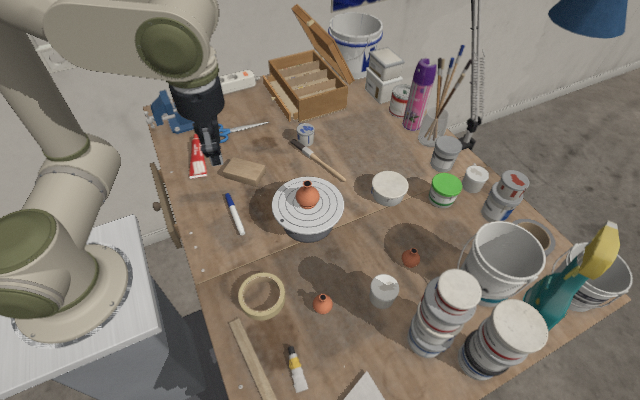

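The final pictures show the vase centred at (326,202), less than 1 mm off. The mark has moved from bearing 20° to 196°, at (336,235), which is about 176° of turn. Everything else is where it was and the arm is clear.

```bash
python3 -c "
from plant import robot
print(robot.job_done())"
```

```text
the job is handed in; nothing more can be done
None
```

The job is handed in: the vase stands within about 1 mm of the wheel's axis and stayed there through a turn of about 176°, the other things are where they were, and the arm is clear; the fingertips end about 20 mm short of the reported TCP, so my pushes landed higher on the belly than "low", but it slid without tipping.

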